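# Free the pepper mill from its carrying stand and hold it slanted over the bowl

### The job

Swing the steel hasp up and right back off the top of the pepper mill, then draw the mill straight up out of its stand. Tip it to a slant of about 45 degrees with its foot end lower and hold it there, clear above the white bowl with the foot over the middle of the bowl, ready to grind: the program finishes while still holding it so. Do not knock over or shift the bowl, the salt shaker, the egg cup or the mug.

Things in the scene. Friction and masses are not known exactly. Their poses are not given: they have to be found in the camera images.
- mill_stand: Fixed stand holding the mill: beech foot 110 (x) x 130 (y) x 14 mm, round steel cup (63 mm inside, 75 outside, floor 14 mm, rim 50 mm up), two flat steel uprights 20 mm wide at 46 mm either side along its y, up to 166 mm. The +y one bears the hasp's hinge, the -y one a staple (small wire loop, top at 183 mm). Origin: middle of the underside; z up.
- hasp (a joint): Hasp angle (rad): flat steel strap 18 mm wide with a cross knob at its free end. 0: closed, level from the hinge over the mill to the stand's -y; pi/2: standing up; pi: level towards +y; 4.3: hanging down outside (stop). Not locked: its weight (60 g) keeps it closed; little friction; let go well past upright it falls on and hangs down outside.
- hasp_knob (a point): Centre of the hasp's knob: steel cylinder, diameter 18, length 26 mm, axis along the stand's x (parallel to the hinge); 116 mm from the hinge axis; 172 mm above the worktop and 24 mm outside the -y upright when closed. Pinched on its two flat ends (fingers closing along the stand's x) it turns between the fingers as it is carried round.
- hasp_hinge (a point): Point on the hinge axis of the hasp, 172 mm above the worktop, 46 mm from the stand's middle along its +y. The axis runs along the stand's x; the knob rises from the -y side over the top to the +y side.
- pepper_mill: Dark wooden pepper mill with a steel band under its head, 150 mm tall with its small steel top knob, 58 mm across its foot, 50 mm across its head, loose, 0.13 to 0.23 kg. Origin: middle of its underside (foot); its z runs along it from foot to top. At the start it stands upright in the stand's cup, 36 mm deep, its top 6 mm under the closed hasp.
- mill_mid (a point): Centre of the pepper mill, on its axis, 75 mm from the foot; same axes.
- mill_grip (a point): Middle of the mill's straight steel band, 52 mm in diameter and 28 mm high, round the joint of head and body; on the mill's axis, 110 mm from the foot and 40 mm below the top. The band is the place to grip the mill from above: gripped on the round wooden head above it, it swivels about the line between the fingers.
- mill_foot (a point): Middle of the mill's underside (foot), on its axis, where the pepper comes out.
- bowl: White ceramic bowl, 150 mm across the rim, 55 mm high, loose. Origin: middle of its underside; z up.
- bowl_rim (a point): Centre of the bowl's mouth, level with its rim, 55 mm above the worktop.
- salt_mid (a point): Bystander: centre of a salt shaker, 44 mm across, 90 mm tall, 45 mm above the worktop.
- egg_cup_mid (a point): Bystander: centre of a pale stoneware egg cup, 47 mm across, 48 mm tall, 24 mm above the worktop.
- mug_mid (a point): Bystander: centre (25 mm up) of a small terracotta-coloured mug, 64 mm wide, 88 mm over the handle, 49 mm tall.
There are look-alikes about, which are no part of the job. What is shaped like the pepper_mill but red is not meant.

How it is judged:
By the outcome, as a careful person would: the job done as asked, in the order asked, and still so for the second after the job is handed in, while the arm keeps its last pose, push and grip.
It also fails if it takes over 61 s, if anything falls off the work surface, if the arm or the gripper's body presses on something with over 40 N, if the wrist force passes 120 N, or if a joint passes its speed limit or range.

### The arm

A 6-joint arm with a two-finger parallel gripper is mounted at the origin on a cart in front of the work surface, level with it; the furniture and walls round the work are solid. World frame = base frame: x ahead of the robot, y to its left, z up, the work surface at z = 0. Lengths are in m, angles in rad, forces in N, time in s.
With the tool pointing down it reaches from about 0.275 to 0.85 m from the base axis. Payload 19 kg.
Tool frame: the origin (TCP) lies between the finger pads; the fingertips stand robot.tip_extent ahead of it and the grasp point (between the pads) is the TCP (robot.tip_extent is the distance from the TCP to the fingertips, in m); z points along the fingers, y is the line along which they close (so a half turn about z gives the same grasp; the last joint's range is limited). The gripper opens to 85 mm and grips with 20 to 120 N. Pads are 22 mm wide; open, the fingers measure 114 mm over their backs; the gripper's body (76 mm by 85 mm) begins 54 mm behind the grasp point. The pads swing forward as they close: fully open they stand 13 mm farther back than shut.
Start: joints at [1.173, 0.15, 1.437, -0, 1.554, -0.134], TCP at [0.15, 0.555, 0.25] pointing down, gripper open.
Joint ranges: [-2.8, 2.8], [-0.68, 2.1], [0.12, 2.68], [-1.39, 4.53], [0.16, 2.79], [-2.81, 2.81]. Speed limits (rad/s): [1.89, 1.89, 2.22, 3.01, 3.01, 3.01].

### API

Orientations are given as [roll, pitch, yaw] about the fixed x, y, z axes, in that order (R = Rz(yaw) Ry(pitch) Rx(roll)).
In Python, from rig import robot gives the robot as it stands.
- The arm moves only by the tool send_rows, never from a script. Its argument "plan" is text: rows parted by semicolons, each of 4 numbers parted by spaces: the shift along the tool's x, y, z in units of 0.5 m (1.0 is 0.5 m), then the turn about the tool's z in units of 120 degrees (1.0 is 120 degrees). A call has exactly 8 rows; each row shifts and turns the commanded pose from where the row before left it, along the tool's axes as they then stand; what a row does not reach is not made up. A row lasts 1/12 s, in which the tool goes at most 41.7 mm and 7.16 degrees, less where a joint would pass 70% of its speed; a pose out of reach is approached as far as the arm can. A call with a number of a shift or a turn outside -1 to 1 is refused whole. A call with a gripper value outside its range is refused whole. "fingers" is the opening, from -1 (shut) to 1 (fully open), so that 0 is half open, set as the call begins (left out, the last holds). The fingers move at their own pace and stop on an object; "newtons" is the grip in N (left out, the last holds). Time passes only in rows, so rows that do not move let the fingers close, or fill a call up. It gives the time, the measured TCP pose, the force, the opening and the grip force at its end, in the units of the state.
- robot.read_state(): the state, without advancing time (a new reading comes with each control period).
- robot.read_camera(name): name is "scene" or "top" or "wrist"; returns a dict with "frame" (480x640x3 uint8, blue, green, red), "camera_matrix" (3x3 intrinsics, pixels), "view" (4x4, takes a point from world to camera coordinates). Camera axes: x right, y up, looking along -z (the intrinsics and any distortion apply to the point x, -y, -z); pixel columns grow to the right and rows downward; lengths in m; the calibration is good to about 2 mm. A picture is of the moment at which its call begins. There is no depth.
- robot.sign_off(): hands the job in; it is judged then, once.
The state is a dict: "time": time; "qpos": joint angles; "qvel": joint speeds; "effort": joint torques, N m; "ee_pos": TCP position; "eef_rot": TCP orientation; "ft_force": force on the tool from outside, world axes, zero at the start; "moment": the same for the moment, N m; "grip_width": opening from 0.0 (shut) to 1.0 (fully open); "gripper_force": force on a finger pad.
Only numpy, scipy, OpenCV 4.12 (cv2) and the standard library are available. Lean on these libraries where they do the work, as an engineer would, in place of code of your own. Each camera call takes 0.05 s, during which the arm holds its last target. There are 200 camera calls.

## Working session

There is one attempt and no reset: what is moved stays moved. The work goes in short steps, Python scripts to look and compute and a tool call to move; the robot and the scene stay as the last step left them, time stands still between calls to the robot, and variables do not carry over. Pictures are saved under pics/ and viewed, at most 10 in all, crops included, and the job is handed in when it is done.

Besides the shell and the picture viewer there is one more tool, called as name(argument=value, ...) on one line, values as JSON. send_rows: Moves the arm, as the interface text tells. Shifts and turns lie within -1 to 1; 1 stands for 0.5 m of shift or 120 degrees of turn. Its arguments: {"type":"object","properties":{"plan":{"type":"string"},"fingers":{"type":"number"},"newtons":{"type":"number"}},"required":["plan"]}

```bash
ls; mkdir -p pics
cat > h.py <<'E'
import numpy as np, cv2
from rig import robot
from scipy.spatial.transform import Rotation as R
def cam(n):
    c=robot.read_camera(n); return c['frame'],np.array(c['camera_matrix']),np.array(c['view'])
def ray(K,V,uv,z):
    d=np.linalg.inv(K)@[uv[0],uv[1],1]; d=np.array([d[0],-d[1],-d[2]])
    Rm=V[:3,:3]; o=-Rm.T@V[:3,3]; w=Rm.T@d
    return o+w*(z-o[2])/w[2]
def proj(K,V,p):
    q=V[:3,:3]@np.array(p)+V[:3,3]; q=K@np.array([q[0],-q[1],-q[2]]); return q[:2]/q[2]
def save(c,**k): np.savez('pics/%s.npz'%c[0],f=c[1][0],K=c[1][1],V=c[1][2])
E
python3 - <<'E'
from h import *
for n in ['scene','top']:
    f,K,V=cam(n); cv2.imwrite(f'pics/{n}0.png',f); np.savez(f'pics/{n}0.npz',f=f,K=K,V=V); print(n,K.tolist(),V.round(3).tolist())
s=robot.read_state(); print(s, robot.tip_extent)
E
```

```text
pics
scene [[457.8215148170839, 0.0, 322.00935071173], [0.0, 457.8215148170839, 238.83438959619613], [0.0, 0.0, 1.0]] [[-0.92, -0.392, -0.014, 0.521], [0.257, -0.628, 0.734, -0.239], [-0.296, 0.672, 0.679, -0.791], [0.0, 0.0, 0.0, 1.0]]
top [[495.1658164650116, 0.0, 321.4765709273196], [0.0, 495.1658164650116, 236.17744912041425], [0.0, 0.0, 1.0]] [[0.027, -1.0, -0.004, -0.0], [0.99, 0.026, 0.136, -0.583], [-0.136, -0.008, 0.991, -1.035], [0.0, 0.0, 0.0, 1.0]]
{'time': 0.1, 'qpos': array([ 1.17303147e+00,  1.50955119e-01,  1.43794058e+00,  1.99762818e-05,
        1.55382416e+00, -1.34010801e-01]), 'qvel': array([ 0.00181347, -0.00131456, -0.00190516,  0.00052078, -0.00069   ,
       -0.00056332]), 'effort': array([ 4.20521828e-03, -7.14378262e+01, -5.71794927e+01, -1.29515042e-04,
        6.76104522e-03, -1.25944493e-04]), 'ee_pos': array([0.14984743, 0.55492439, 0.24973807]), 'eef_rot': array([-3.14047822e+00, -1.70400511e-04,  2.87783815e+00]), 'ft_force': array([ 0.12319042,  0.60418868, -0.31772354]), 'moment': array([-0.01944499, -0.00670378, -0.05810229]), 'gripper_force': 0.0, 'grip_width': 1.0014377619267647} 0.019
```

View pics/scene0.png

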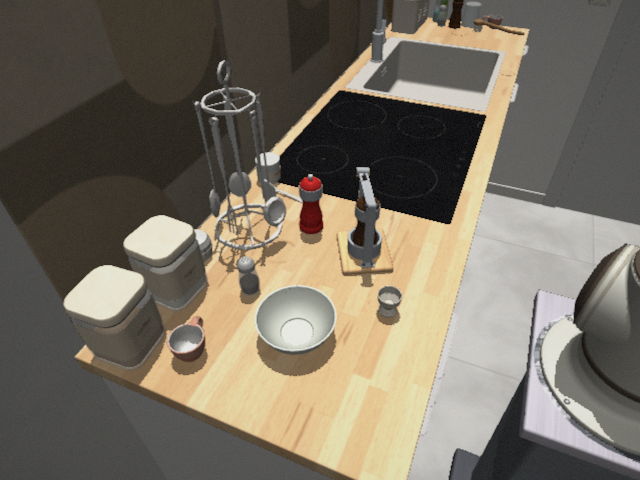

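View pics/top0.png

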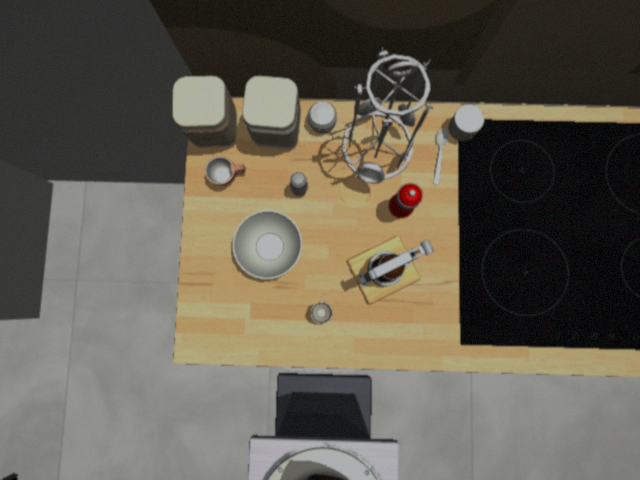

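The scene view shows the stand with the dark mill under the closed hasp at (366,215), with its knob at the far end (363,172). The red look-alike is at (311,205), and another dark-red one stands far off at (456,14). The top view shows the stand at (385,270), its knob at (428,247) and hinge end at (365,280), the bowl at (267,245), salt (299,183), egg cup (320,313) and mug (220,172). The mill in the stand is the one meant, because it is dark and in the stand, not red. I'll confirm that in a crop.

Run:
```python
from h import *
T=np.load('pics/top0.npz');S=np.load('pics/scene0.npz')
a=cv2.resize(T['f'][225:315,335:455],None,fx=3.3,fy=3.3,interpolation=3)
b=cv2.resize(S['f'][155:285,315:415],None,fx=4,fy=4,interpolation=3)
o=np.zeros((520,800,3),np.uint8);o[:a.shape[0],:a.shape[1]]=a;o[:520,400:800]=b
cv2.imwrite('pics/crop1.png',o)
K,V=T['K'],T['V']
for n,uv,z in [('knob',(427,247),.172),('hinge',(365,280),.172),('bowlrim',(267,245),.055),('salt',(299,180),.08),('egg',(320,313),.048),('mug',(220,171),.049),('base',(384,270),.014),('redtop',(411,190),.14)]:
    print(n,ray(K,V,uv,z).round(3))
# bowl contour, wood plate contour
hsv=cv2.cvtColor(T['f'],cv2.COLOR_BGR2HSV)
m=(hsv[...,1]<70).astype(np.uint8)*255; m[:, :225]=0;m[:,310:]=0;m[:205]=0;m[290:]=0
c=max(cv2.findContours(m,0,1)[0],key=cv2.contourArea); e=cv2.minEnclosingCircle(c);print('bowl',e,ray(K,V,e[0],.055))
m2=cv2.inRange(hsv,(18,110,130),(32,255,255)); print(hsv[288,375],hsv[320,400],hsv[250,390])
print(proj(K,V,[.15,.555,.25]), proj(K,V,[0,0,0]), proj(S['K'],S['V'],[.15,.555,.25]))
```

```text
knob [ 0.549 -0.186  0.172]
hinge [ 0.484 -0.07   0.172]
bowlrim [0.559 0.131 0.055]
salt [0.697 0.066 0.08 ]
egg [0.418 0.014 0.048]
mug [0.72  0.242 0.049]
base [ 0.515 -0.124  0.014]
redtop [ 0.667 -0.161  0.14 ]
bowl ((266.8461608886719, 243.84616088867188), 35.636749267578125) [0.56135577 0.13144513 0.055     ]
[ 25 106 174] [ 17 116 180] [ 26  92 175]
[-14.97373926 471.65908295] [321.45384011 515.14491149] [576.18675162 811.35729384]
```

View pics/crop1.png

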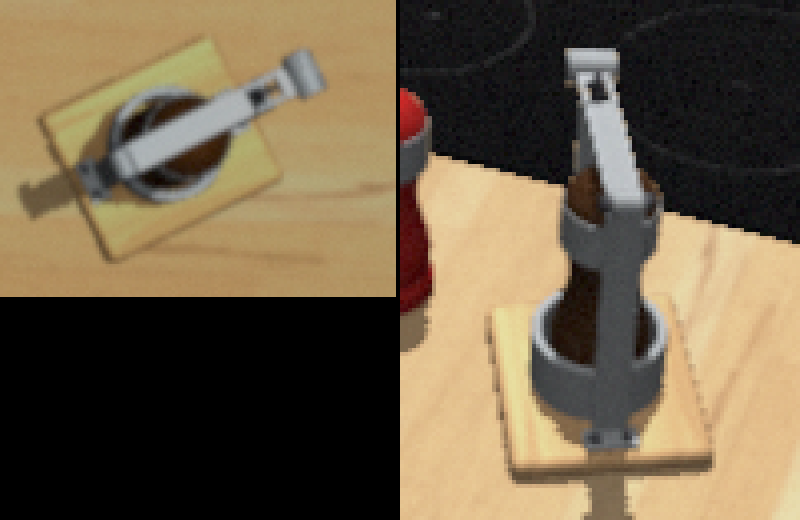

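The crop confirms it: the dark wooden mill with its steel band stands in the cup on the beech foot, with the hasp strap running over its top to the cross knob. In the crop the knob is at (305,73) and the foot-plate corners at (43,120), (210,38), (280,178) and (113,260). That puts the stand at about (0.515,-0.124) with yaw about 26°, and the knob at (0.547,-0.187). I'll turn and rise, then travel over the knob.

send_rows(plan="0 0 -0.02 0.058;0 0 -0.02 0.058;0 0 -0.02 0.058;0 0 -0.02 0.058;0 0 -0.02 0.058;0 0 -0.02 0.058;0 0 -0.02 0.058;-0.03 0 -0.02 0", fingers=1, newtons=30)

```text
time: 0.77
ee_pos: [0.1559, 0.5424, 0.3299]
eef_rot: [-3.14, 0.0, 2.02]
ft_force: [0.4, -0.1, -0.5]
grip_width: 0.999
gripper_force: 0.0
```

send_rows(plan="-0.07 0.0025 0 0;-0.07 0.0025 0 0;-0.07 0.0025 0 0;-0.07 0.0025 0 0;-0.07 0.0025 0 0;-0.07 0.0025 0 0;-0.07 0.0025 0 0;-0.07 0.0025 0 0")

```text
time: 1.43
ee_pos: [0.2891, 0.2926, 0.3303]
eef_rot: [3.142, 0.0, 2.031]
ft_force: [1.4, -0.2, -0.4]
grip_width: 1.002
gripper_force: 0.0
```

send_rows(plan="-0.07 0.0025 0 0;-0.07 0.0025 0 0;-0.07 0.0025 0 0;-0.07 0.0025 0 0;-0.07 0.0025 0 0;-0.07 0.0025 0 0;-0.07 0.0025 0 0;-0.07 0.0025 0 0")

```text
time: 2.1
ee_pos: [0.4213, 0.0457, 0.3304]
eef_rot: [3.142, 0.0, 2.03]
ft_force: [1.1, 1.2, 0.5]
grip_width: 1.0
gripper_force: 0.0
```

send_rows(plan="-0.07 0.0025 0 0;-0.07 0.0025 0 0;-0.07 0.0025 0 0;-0.07 0.0025 0 0;-0.07 0.0025 0 0;-0.05 0.0025 0 0;-0.03 0.0025 0 0;0 0 0 0")

```text
time: 2.77
ee_pos: [0.5245, -0.1436, 0.3294]
eef_rot: [-3.14, -0.001, 2.027]
ft_force: [-0.3, -0.1, -0.6]
grip_width: 0.998
gripper_force: 0.0
```

Run:
```python
from h import *
f,K,V=cam('wrist'); cv2.imwrite('pics/w1.png',f); np.savez('pics/w1.npz',f=f,K=K,V=V)
s=robot.read_state();print(s['time'],s['ee_pos'],s['eef_rot'])
c=np.array([.515,-.124,0]);yw=np.radians(26.2);ys=np.array([-np.sin(yw),np.cos(yw),0])
for n,p in [('knob',c-.07*ys+[0,0,.172]),('hinge',c+.046*ys+[0,0,.172]),('milltop',c+[0,0,.164])]: print(n,p.round(3),proj(K,V,p).round(0))
```

```text
2.8167 [ 0.52396869 -0.14213572  0.32969962] [-3.14061994e+00 -1.01248671e-03  2.02781489e+00]
knob [ 0.546 -0.187  0.172] [315. 282.]
hinge [ 0.495 -0.083  0.172] [315. 131.]
milltop [ 0.515 -0.124  0.164] [315. 193.]
```

View pics/w1.png

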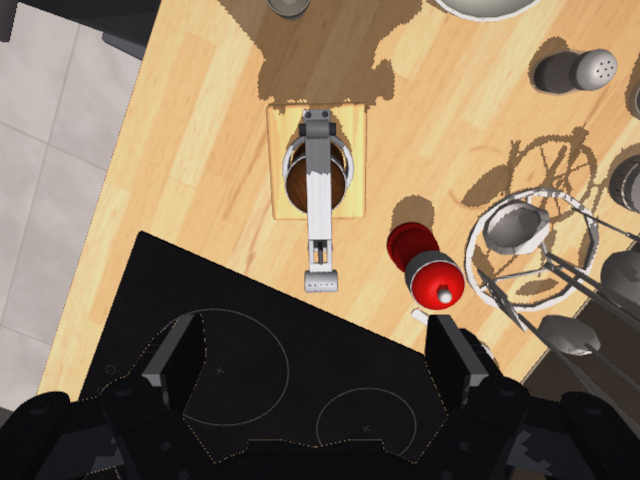

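The wrist view shows the hasp in line with the tool: the knob is at (321,281), 6 px from where I predicted it, with the hinge at (318,130) and the foot plate centred at (316,160). The red mill is well to the side at (438,285).

Run:
```python
from h import *
W=np.load('pics/w1.npz');K,V=W['K'],W['V']
k=ray(K,V,(321,281),.174);h=ray(K,V,(318.5,130),.172);b=ray(K,V,(316.5,160.5),.014)
d=h-k;print(k,h,b,np.degrees(np.arctan2(-d[0],d[1])),np.linalg.norm(d))
s=robot.read_state();Rm=R.from_euler('xyz',s['eef_rot']).as_matrix()
print('to knob tool m',Rm.T@(np.array([k[0],k[1],.172])-s['ee_pos']), s['eef_rot'][2]*57.2958)
```

```text
[ 0.54949896 -0.18349298  0.174     ] [ 0.49673156 -0.0812295   0.172     ] [ 0.51419366 -0.1186762   0.014     ] 27.293488778289234 0.1150922177259728
to knob tool m [-0.04853836  0.00481359  0.15764595] 116.18527645748851
```

send_rows(plan="-0.04 0.004 0 -0.007;-0.04 0.004 0.02 0;-0.017 0.0016 0.045 0;0 0 0.06 0;0 0 0.06 0;0 0 0.06 0;0 0 0.045 0;0 0 0.025 0")

```text
time: 3.48
ee_pos: [0.5489, -0.1808, 0.1705]
eef_rot: [-3.14, -0.002, 2.044]
ft_force: [-0.8, 0.6, -0.0]
grip_width: 0.999
gripper_force: 0.0
```

send_rows(plan="0 0 0 0;0 0 0 0;0 0 0 0;0 0 0 0;0 0 0 0;0 0 0 0;0 0 0 0;0 0 0 0", fingers=-1, newtons=30)

```text
time: 4.15
ee_pos: [0.5494, -0.1833, 0.1744]
eef_rot: [-3.14, 0.001, 2.042]
ft_force: [-14.8, -3.6, 12.2]
grip_width: 0.295
gripper_force: 31.9
```

Run:
```python
from h import *
s=robot.read_state();print(s)
f,K,V=cam('wrist'); f2=cam('scene')[0]; cv2.imwrite('pics/g1.png',np.hstack([cv2.resize(f,(400,300)),cv2.resize(f2[120:300,250:490],(400,300))]))
```

```text
{'time': 4.15, 'qpos': array([-0.45395544,  0.19572324,  1.53928035, -0.00212538,  1.40645123,
       -0.92446251]), 'qvel': array([ 0.00058123,  0.00028974, -0.00033202,  0.00045586, -0.00130723,
        0.00025144]), 'effort': array([ 5.02557814e+00, -6.62651968e+01, -5.43536747e+01,  3.05603161e+00,
       -3.45408931e+00, -2.56688765e-02]), 'ee_pos': array([ 0.54940247, -0.18333016,  0.17437847]), 'eef_rot': array([-3.14000158e+00,  1.37255611e-03,  2.04165207e+00]), 'ft_force': array([-14.81682129,  -3.6473795 ,  12.22278208]), 'moment': array([-0.68047279,  2.29877604, -0.09052635]), 'gripper_force': 31.86638116836548, 'grip_width': 0.29496454437976294}
```

View pics/g1.png

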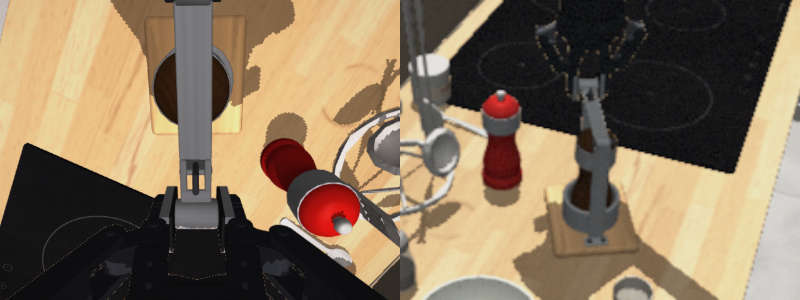

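Knob pinched: the opening reads 25 mm, and the wrist view shows the knob between the pads. I'll carry it round the arc to about 140°.

send_rows(plan="0.0035 -0.004 -0.04 0;0.0105 0 -0.039 0;0.017 0 -0.0366 0;0.023 0 -0.033 0;0.0286 0 -0.0286 0;0.033 0 -0.023 0;0.0366 0 -0.017 0;0.039 0 -0.0105 0")

```text
time: 4.92
ee_pos: [0.5045, -0.0983, 0.2884]
eef_rot: [3.141, 0.002, 2.041]
ft_force: [-2.7, -3.1, -3.1]
grip_width: 0.296
gripper_force: 29.6
```

send_rows(plan="0.04 0 -0.0035 0;0.04 0 0.0035 0;0.039 0 0.0105 0;0.0366 0 0.017 0;0.033 0 0.023 0;0.0286 0 0.0286 0;0 0 0 0;0 0 0 0")

```text
time: 5.58
ee_pos: [0.4538, -0.0008, 0.2474]
eef_rot: [-3.139, -0.001, 2.043]
ft_force: [-20.5, -0.3, 8.2]
grip_width: 0.295
gripper_force: 37.2
```

send_rows(plan="0 0 0 0;0 0 0 0;0 0 0 0;0 0 0 0;0 0 -0.03 0;0 0 -0.04 0;0 0 -0.04 0;0 0 -0.04 0", fingers=1)

```text
time: 6.25
ee_pos: [0.4556, -0.0015, 0.3231]
eef_rot: [-3.142, 0.0, 2.042]
ft_force: [0.7, -0.2, 1.0]
grip_width: 0.999
gripper_force: 0.0
```

send_rows(plan="0 0 -0.02 0;-0.04 0 0 0;-0.05 0 0 0;-0.04 0 0 0;-0.03 0 0 0;-0.02 0 0 0;0 0 0 0;0 0 0 0")

```text
time: 6.92
ee_pos: [0.4965, -0.0816, 0.3318]
eef_rot: [-3.141, -0.001, 2.041]
ft_force: [-0.7, -0.1, -0.7]
grip_width: 1.0
gripper_force: 0.0
```

Run:
```python
from h import *
f,K,V=cam('wrist'); np.savez('pics/w2.npz',f=f,K=K,V=V)
f2=cam('scene')[0]; cv2.imwrite('pics/g2.png',np.hstack([cv2.resize(f,(480,360)),cv2.resize(f2[100:310,250:430],(309,360))]))
s=robot.read_state();print(s['time'],s['ee_pos'],s['eef_rot'],proj(K,V,[.518,-.1215,.164]))
```

```text
7.0167 [ 0.49628731 -0.0809875   0.33220253] [ 3.14148430e+00 -4.55740070e-05  2.04258593e+00] [315.97871177 272.84825114]
```

View pics/g2.png

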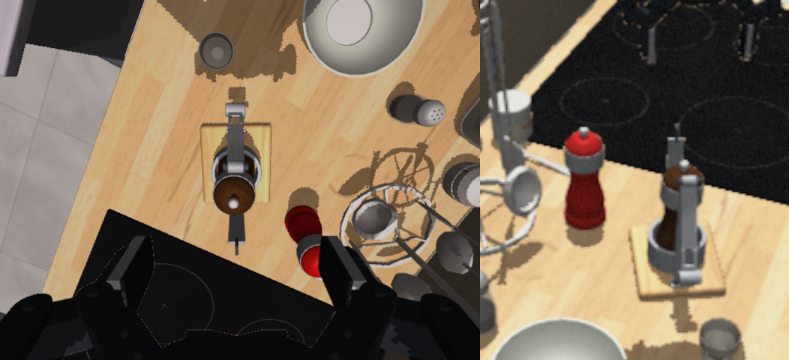

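The hasp hangs down outside its upright, and the mill top is free at wrist px (309,271). The mill itself is still upright.

Run:
```python
from h import *
W=np.load('pics/w2.npz');K,V=W['K'],W['V'];f=W['f']
hsv=cv2.cvtColor(f,cv2.COLOR_BGR2HSV)
m=((hsv[...,2]<110)&(hsv[...,1]>90)).astype(np.uint8)*255; m[:228]=0;m[290:]=0;m[:,:280]=0;m[:,350:]=0
c=max(cv2.findContours(m,0,1)[0],key=cv2.contourArea); print(cv2.boundingRect(c),cv2.minEnclosingCircle(c))
s=robot.read_state();Rm=R.from_euler('xyz',s['eef_rot']).as_matrix()
for uv,z in [((309.5,270.5),.163),(cv2.minEnclosingCircle(c)[0],.145)]:
    p=ray(K,V,uv,z);print(p,Rm.T@(p-s['ee_pos']))
```

```text
(285, 236, 54, 51) ((311.70709228515625, 260.9023742675781), 26.990802764892578)
[ 0.51250546 -0.12243168  0.163     ] [-0.04429522 -0.00440751  0.16920003]
[ 0.51345221 -0.12058466  0.145     ] [-0.04308107 -0.0027267   0.18720027]
```

send_rows(plan="-0.03 -0.003 0 0;-0.04 -0.003 0 0;-0.018 0 0.03 0;0 0 0.06 0;0 0 0.07 0;0 0 0.07 0;0 0 0.06 0;0 0 0.04 0")

```text
time: 7.68
ee_pos: [0.5129, -0.1217, 0.1643]
eef_rot: [-3.14, -0.002, 2.043]
ft_force: [0.2, 0.4, 0.8]
grip_width: 1.0
gripper_force: 0.0
```

send_rows(plan="0 0 0.03 0;0 0 0.02 0;0 0 0.014 0;0 0 0.01 0;0 0 0 0;0 0 0 0;0 0 0 0;0 0 0 0")

```text
time: 8.35
ee_pos: [0.5141, -0.1223, 0.1309]
eef_rot: [3.141, 0.001, 2.042]
ft_force: [0.4, -0.2, 0.6]
grip_width: 0.998
gripper_force: 0.0
```

send_rows(plan="0 0 0 0;0 0 0 0;0 0 0 0;0 0 0 0;0 0 0 0;0 0 0 0;0 0 0 0;0 0 0 0", fingers=-1, newtons=40)

```text
time: 9.02
ee_pos: [0.514, -0.1223, 0.1306]
eef_rot: [3.141, 0.001, 2.042]
ft_force: [-0.4, 1.1, 6.3]
grip_width: 0.594
gripper_force: 41.7
```

send_rows(plan="0 0 -0.01 0;0 0 -0.02 0;0 0 -0.03 0;0 0 -0.04 0;0 0 -0.05 0;0 0 -0.05 0;0 0 -0.05 0;0 0 -0.05 0")

```text
time: 9.68
ee_pos: [0.5135, -0.1221, 0.2822]
eef_rot: [3.141, 0.0, 2.042]
ft_force: [0.1, -0.5, -2.3]
grip_width: 0.591
gripper_force: 42.0
```

send_rows(plan="0 0 -0.05 0;0 0 -0.04 0;0 0 -0.02 0;0 0 0 0;0 0 0 0;0 0 0 0;0 0 0 0;0 0 0 0")

```text
time: 10.35
ee_pos: [0.5136, -0.1221, 0.3341]
eef_rot: [-3.14, -0.001, 2.042]
ft_force: [0.2, -0.8, -2.3]
grip_width: 0.593
gripper_force: 42.1
```

Run:
```python
from h import *
f,K,V=cam('scene'); np.savez('pics/s3.npz',f=f,K=K,V=V); w=cam('wrist')[0]
cv2.imwrite('pics/g3.png',np.hstack([cv2.resize(f[20:320,220:520],(400,400)),cv2.resize(w,(400,300))[:, :] if 0 else cv2.copyMakeBorder(cv2.resize(w,(400,300)),0,100,0,0,0)]))
s=robot.read_state();print(s['time'],s['ee_pos'],proj(K,V,s['ee_pos']),s['ft_force'],s['gripper_force'])
```

```text
10.45 [ 0.51374072 -0.12215087  0.33452082] [374.94540588 115.43571716] [ 0.61556484 -0.44313634 -2.10572116] 42.052382826805115
```

View pics/g3.png

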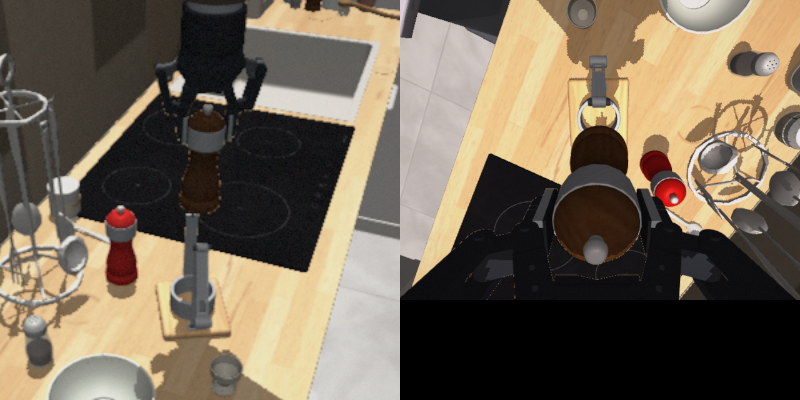

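The mill is out and upright in the grip, with its band between the pads. The stand's cup is empty and the hasp hangs down outside.

The interface cannot tilt the tool, so I'll swivel the mill in the grip. I'll lower it just outside the fixed -y upright and push the foot against the upright's top by moving along tool +x.

send_rows(plan="-0.02 0 0 0;-0.04 0 0 0;-0.05 0 0 0;-0.04 0 0 0;-0.03 0 0.02 0;-0.01 0 0.03 0;0 0 0.04 0;0 0 0.04 0")

```text
time: 11.12
ee_pos: [0.5571, -0.2076, 0.2682]
eef_rot: [-3.141, -0.0, 2.041]
ft_force: [-0.4, 0.0, -1.8]
grip_width: 0.595
gripper_force: 42.1
```

send_rows(plan="0 0 0.024 0;0 0 0.01 0;0 0 0 0;0.015 0 0 0;0.015 0 0 0;0.015 0 0 0;0.015 0 0 0;0.015 0 0 0")

```text
time: 11.78
ee_pos: [0.5399, -0.1729, 0.2541]
eef_rot: [3.14, 0.002, 2.042]
ft_force: [1.8, -3.8, 1.2]
grip_width: 0.595
gripper_force: 42.1
```

send_rows(plan="0.015 0 0 0;0.015 0 0 0;0.015 0 0 0;0.015 0 0 0;0.01 0 0 0;0 0 0 0;0 0 0 0;0 0 0 0")

```text
time: 12.45
ee_pos: [0.524, -0.1423, 0.2532]
eef_rot: [-3.141, -0.0, 2.042]
ft_force: [0.7, -1.3, -0.0]
grip_width: 0.595
gripper_force: 42.2
```

Run:
```python
from h import *
f,K,V=cam('scene'); np.savez('pics/s4.npz',f=f,K=K,V=V); w=cam('wrist')[0]
cv2.imwrite('pics/g4.png',np.hstack([cv2.resize(f[60:260,270:470],(450,450),interpolation=3),cv2.copyMakeBorder(cv2.resize(w,(350,263)),0,187,0,0,0)]))
s=robot.read_state();print(s['time'],s['ee_pos'],proj(K,V,s['ee_pos']),s['ft_force'],s['moment'],s['gripper_force'])
```

```text
12.55 [ 0.52409654 -0.14242076  0.25307291] [370.31717927 149.0129769 ] [ 1.34661257 -1.83088582  0.73599993] [-0.38289836 -0.22588981 -0.01791355] 42.245450019836426
```

View pics/g4.png

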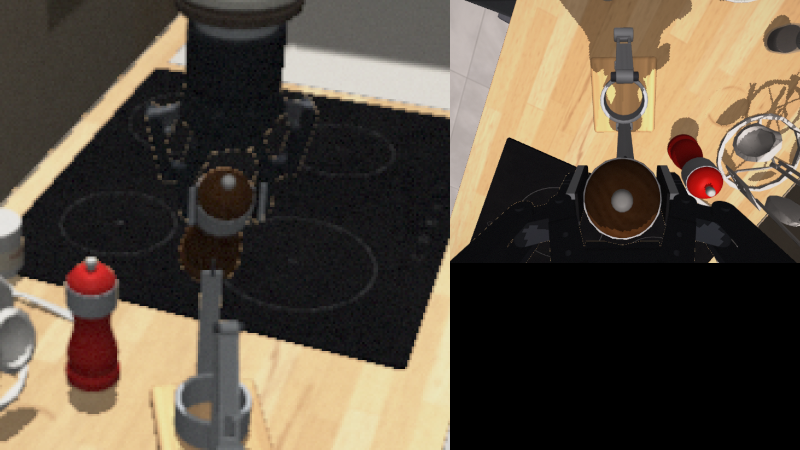

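The mill is swivelling as planned, with a reaction of only about 3 N. The top steel knob is at scene px (372,141) and at about (314,366) in the wrist view. Next I'll work out the tilt from the knob.

```bash
cat > tilt.py <<'E'
from h import *
def model(c,ee,rot,th,a):
    Rm=R.from_euler('xyz',rot).as_matrix(); ax=np.sin(th)*Rm[:,0]-np.cos(th)*Rm[:,2]
    return ee+ax*a
def steel(f,box):   # bright small steel knob: centroid of light unsaturated pixels in box
    x0,y0,x1,y1=box; g=f[y0:y1,x0:x1].astype(int); m=(g.min(2)>110)&(g.max(2)-g.min(2)<45)
    v,u=np.nonzero(m); return (u.mean()+x0,v.mean()+y0,m.sum())
E
python3 - <<'E'
from tilt import *
s=robot.read_state()
f,K,V=cam('wrist');f2,K2,V2=cam('scene')
print(steel(f,(290,330,340,400)),steel(f2,(362,132,382,152)))
for t in range(0,61,10):
    for a in (.03,.034):
        p=model(0,s['ee_pos'],s['eef_rot'],np.radians(t),a);print(t,a,proj(K,V,p).round(1),proj(K2,V2,p).round(1))
E
```

```text
(np.float64(314.5964912280702), np.float64(370.28849902534114), np.int64(513)) (np.float64(371.45454545454544), np.float64(139.63636363636363), np.int64(11))
0 0.03 [314.4 401. ] [371.3 135. ]
0 0.034 [314.4 410.9] [371.4 133.1]
10 0.03 [314.4 385.6] [371.7 136.6]
10 0.034 [314.4 393. ] [371.8 134.9]
20 0.03 [314.4 368.4] [372.  138.7]
20 0.034 [314.3 372.8] [372.2 137.3]
30 0.03 [314.3 350.2] [372.3 141.1]
30 0.034 [314.3 351.4] [372.6 140. ]
40 0.03 [314.3 332.1] [372.6 143.7]
40 0.034 [314.3 330.2] [372.9 143. ]
50 0.03 [314.3 314.9] [372.7 146.6]
50 0.034 [314.3 310.2] [373.1 146.2]
60 0.03 [314.3 299.6] [372.8 149.5]
60 0.034 [314.3 292.5] [373.2 149.5]
```

send_rows(plan="0.01 0 0 0;0.01 0 0 0;0.01 0 0 0;0.01 0 0 0;0 0 0 0;0 0 0 0;0 0 0 0;0 0 0 0")

```text
time: 13.32
ee_pos: [0.515, -0.1244, 0.2532]
eef_rot: [3.141, 0.0, 2.042]
ft_force: [1.0, -0.5, 1.7]
grip_width: 0.595
gripper_force: 41.9
```

```bash
cat > m.py <<'E'
from tilt import *
import sys
s=robot.read_state()
f,K,V=cam('wrist')
print(s['time'],s['ee_pos'],s['ft_force'])
kb=steel(f,tuple(map(int,sys.argv[1:5])));print(kb)
for a in (.03,.034):
    ts=np.arange(0,80);v=[proj(K,V,model(0,s['ee_pos'],s['eef_rot'],np.radians(t),a))[1] for t in ts]
    print(a,ts[np.argmin(abs(np.array(v)-kb[1]))])
cv2.imwrite('pics/w_m.png',f)
E
python3 m.py 290 290 340 370
```

```text
13.3167 [ 0.51503751 -0.12442295  0.25322004] [ 1.00677897 -0.53720207  1.65664748]
(np.float64(314.7239263803681), np.float64(362.1165644171779), np.int64(163))
0.03 23
0.034 25
```

```bash
python3 m.py 290 300 340 430
python3 - <<'E'
from h import *
f,K,V=cam('scene');w=cv2.imread('pics/w_m.png')
cv2.imwrite('pics/g5.png',np.hstack([cv2.resize(f[90:220,310:440],(450,450),interpolation=3),cv2.copyMakeBorder(cv2.resize(w,(350,263)),0,187,0,0,0)]))
E
```

```text
13.3667 [ 0.5150402  -0.12445377  0.2531794 ] [ 1.28828962 -1.00767833  0.17622124]
(np.float64(314.61176470588236), np.float64(361.9764705882353), np.int64(170))
0.03 24
0.034 25
```

View pics/g5.png

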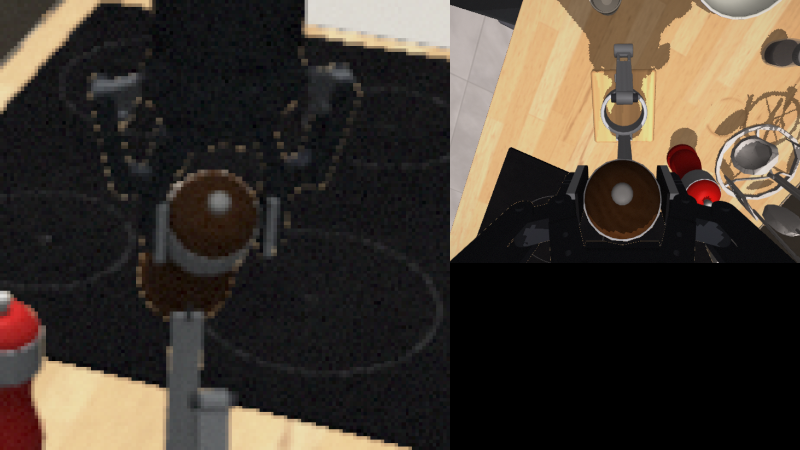

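The scene view shows the mill slanting towards the camera, foot back against the upright's top. Its knob is at about (372.7,148.7) in the scene and (314.5,353) in the wrist view. I'll triangulate the knob to get the tilt.

```bash
cat >> h.py <<'E'
def tri(obs):
    A=[];b=[]
    for K,V,uv in obs:
        d=np.linalg.inv(K)@[uv[0],uv[1],1];d=V[:3,:3].T@np.array([d[0],-d[1],-d[2]]);d/=np.linalg.norm(d);o=-V[:3,:3].T@V[:3,3]
        P=np.eye(3)-np.outer(d,d);A.append(P);b.append(P@o)
    return np.linalg.lstsq(np.vstack(A),np.hstack(b),rcond=None)[0]
E
python3 - <<'E'
from h import *
s=robot.read_state();Rm=R.from_euler('xyz',s['eef_rot']).as_matrix()
f,K,V=cam('wrist');f2,K2,V2=cam('scene');f3,K3,V3=cam('top')
p=tri([(K,V,(314.5,353)),(K2,V2,(372.7,148.7))]);print('knob',Rm.T@(p-s['ee_pos']))
S=np.load('pics/s4.npz');e=np.array([.52409,-.14242,.25307])
# wrist cam moves with tool: view at the old pose
T=np.eye(4);T[:3,3]=-(e-s['ee_pos']);V1=V@T
p=tri([(K,V1,(314.5,366)),(S['K'],S['V'],(371.8,140.9))]);print('old knob',Rm.T@(p-e))
for q in [(0,0,0),(0,0,-.04)]: print(proj(K2,V2,s['ee_pos']+Rm@np.array(q)))
# intensity profile along column of knob in wrist
g=f[300:460:6,314].tolist();print(list(zip(range(300,460,6),g)))
h=f2[130:190:2,366].tolist();print(list(zip(range(130,190,2),h)))
E
```

```text
knob [ 0.00807386  0.00034279 -0.01779756]
old knob [ 0.0059845  -0.00032261 -0.02118052]
[371.83914614 154.72249078]
[373.17471548 135.72648206]
[(300, [10, 16, 26]), (306, [6, 17, 32]), (312, [11, 20, 37]), (318, [9, 22, 37]), (324, [11, 23, 41]), (330, [9, 22, 40]), (336, [70, 71, 74]), (342, [100, 101, 105]), (348, [104, 106, 110]), (354, [109, 111, 115]), (360, [115, 117, 121]), (366, [117, 120, 125]), (372, [95, 96, 100]), (378, [16, 29, 49]), (384, [9, 23, 46]), (390, [10, 25, 45]), (396, [14, 28, 49]), (402, [12, 27, 48]), (408, [15, 28, 48]), (414, [11, 22, 42]), (420, [11, 25, 44]), (426, [24, 49, 86]), (432, [21, 45, 80]), (438, [184, 180, 182]), (444, [18, 17, 18]), (450, [14, 14, 13]), (456, [14, 11, 12])]
[(130, [22, 16, 19]), (132, [26, 21, 25]), (134, [27, 26, 21]), (136, [25, 20, 19]), (138, [23, 22, 27]), (140, [65, 74, 90]), (142, [13, 28, 47]), (144, [14, 28, 45]), (146, [22, 32, 50]), (148, [22, 31, 45]), (150, [20, 29, 48]), (152, [16, 27, 45]), (154, [10, 27, 44]), (156, [16, 27, 41]), (158, [15, 23, 38]), (160, [14, 24, 39]), (162, [10, 21, 31]), (164, [62, 61, 61]), (166, [57, 56, 54]), (168, [56, 54, 54]), (170, [12, 18, 24]), (172, [10, 20, 28]), (174, [4, 10, 24]), (176, [1, 12, 26]), (178, [1, 7, 16]), (180, [96, 94, 93]), (182, [78, 78, 75]), (184, [78, 76, 74]), (186, [77, 77, 76]), (188, [77, 75, 73])]
```

Run:
```python
from h import *
s=robot.read_state();Rm=R.from_euler('xyz',s['eef_rot']).as_matrix()
f2,K2,V2=cam('scene')
# brown mask left edge rows (foot)
b=f2.astype(int); m=(b[...,2]-b[...,0]>14)&(b[...,2]<110)
for r in range(138,186,3):
    c=np.nonzero(m[r,345:400])[0]+345; print(r,(c.min(),c.max(),len(c)) if len(c) else None)
ph=np.linspace(0,2*np.pi,60)
for t in range(15,61,5):
    th=np.radians(t);ax=np.sin(th)*Rm[:,0]-np.cos(th)*Rm[:,2];u=Rm[:,1];w=np.cross(ax,u)
    ft=s['ee_pos']-.1165*ax
    ring=np.array([proj(K2,V2,ft+.029*(np.cos(a)*u+np.sin(a)*w)) for a in ph])
    kn=proj(K2,V2,s['ee_pos']+.029*ax)
    print(t,proj(K2,V2,ft).round(1),ring.min(0).round(1),ring.max(0).round(1),'knob',kn.round(1))
```

```text
138 None
141 (np.int64(365), np.int64(379), 15)
144 (np.int64(362), np.int64(396), 23)
147 (np.int64(360), np.int64(384), 18)
150 (np.int64(359), np.int64(383), 19)
153 (np.int64(360), np.int64(383), 24)
156 (np.int64(360), np.int64(382), 23)
159 (np.int64(350), np.int64(382), 23)
162 (np.int64(365), np.int64(389), 13)
165 (np.int64(350), np.int64(379), 6)
168 (np.int64(349), np.int64(362), 13)
171 (np.int64(349), np.int64(377), 28)
174 (np.int64(350), np.int64(376), 20)
177 (np.int64(352), np.int64(374), 19)
180 (np.int64(357), np.int64(371), 4)
183 None
15 [366.5 193.3] [352.5 182.5] [380.4 204.5] knob [373.4 143.7]
20 [365.9 189.3] [352.1 177.9] [379.7 201.1] knob [373.6 144.8]
25 [365.4 185.2] [351.6 173.2] [379.1 197.5] knob [373.7 145.9]
30 [364.9 180.9] [351.2 168.4] [378.6 193.6] knob [373.9 147.2]
35 [364.5 176.4] [350.8 163.5] [378.1 189.4] knob [374.  148.4]
40 [364.1 171.8] [350.5 158.5] [377.7 185.1] knob [374.1 149.8]
45 [363.8 167.1] [350.2 153.5] [377.4 180.6] knob [374.2 151.1]
50 [363.5 162.3] [349.9 148.5] [377.1 176. ] knob [374.3 152.6]
55 [363.3 157.4] [349.7 143.5] [376.9 171.3] knob [374.4 154. ]
60 [363.1 152.6] [349.5 138.5] [376.7 166.4] knob [374.4 155.4]
```

Fitted to the foot outline (widest at about row 168, bottom at about row 181), the slant is about 43°. I'll tighten the grip, lift clear, and look again before going to the bowl.

send_rows(plan="0 0 0 0;0 0 0 0;0 0 -0.01 0;0 0 -0.03 0;0 0 -0.04 0;0 0 -0.04 0;0 0 -0.03 0;0 0 -0.01 0", newtons=60)

```text
time: 14.33
ee_pos: [0.5151, -0.1243, 0.3355]
eef_rot: [3.14, 0.002, 2.042]
ft_force: [-0.5, -0.2, -1.4]
grip_width: 0.588
gripper_force: 62.7
```

send_rows(plan="0.01 0.005 0 0;0.02 0.0105 0 0;0.03 0.016 0 0;0.04 0.021 0 0;0.05 0.0264 0 0;0.05 0.0264 0 0;0.05 0.0264 0 0;0.05 0.0264 0 0")

```text
time: 15.0
ee_pos: [0.5165, 0.0474, 0.3318]
eef_rot: [-3.14, -0.001, 2.042]
ft_force: [0.8, -0.1, -1.2]
grip_width: 0.586
gripper_force: 62.7
```

send_rows(plan="0.05 0.0264 0 0;0.05 0.0264 0 0;0.05 0.0264 0 0;0.05 0.0264 0 0;0.04 0.021 0 0;0.03 0.016 0 0;0.02 0.0105 0 0;0 0 0 0")

```text
time: 15.67
ee_pos: [0.5189, 0.2113, 0.3319]
eef_rot: [-3.14, -0.001, 2.044]
ft_force: [-0.0, -0.4, -1.8]
grip_width: 0.586
gripper_force: 62.7
```

Run:
```python
from h import *
s=robot.read_state();print(s['time'],s['ee_pos'],s['eef_rot'],s['ft_force'],s['gripper_force'])
Rm=R.from_euler('xyz',s['eef_rot']).as_matrix()
W=cam('top');S=cam('scene');np.savez('pics/t5.npz',f=W[0],f2=S[0])
o=[]
for (f,K,V) in (W,S):
    c=proj(K,V,s['ee_pos']).round().astype(int);print('tcp',c)
    x=max(0,min(c[0]-70,500));y=max(0,min(c[1]-70,340));g=cv2.resize(f[y:y+140,x:x+140],(400,400),interpolation=3);print('crop',x,y);o.append(g)
cv2.imwrite('pics/g6.png',np.hstack(o))
for n,(f,K,V) in (('top',W),('scene',S)):
  for t in (35,40,45,50):
    th=np.radians(t);ax=np.sin(th)*Rm[:,0]-np.cos(th)*Rm[:,2]
    print(n,t,proj(K,V,s['ee_pos']-.1165*ax).round(1),proj(K,V,s['ee_pos']+.029*ax).round(1))
```

```text
15.6667 [0.51885692 0.21133526 0.33186343] [-3.13985278e+00 -8.73104317e-04  2.04440780e+00] [-0.03772078 -0.42601862 -1.83033943] 62.671966552734375
tcp [195 248]
crop 125 178
tcp [288 235]
crop 218 165
top 35 [243.4 238. ] [181. 251.]
top 40 [247.  235.6] [180.1 251.7]
top 45 [250.3 233.2] [179.3 252.3]
top 50 [253.3 230.9] [178.6 252.9]
scene 35 [291.3 252.1] [286.7 229.5]
scene 40 [290.9 245.5] [286.8 231.6]
scene 45 [290.5 238.8] [286.9 233.7]
scene 50 [290.1 232.1] [287.  235.8]
```

View pics/g6.png

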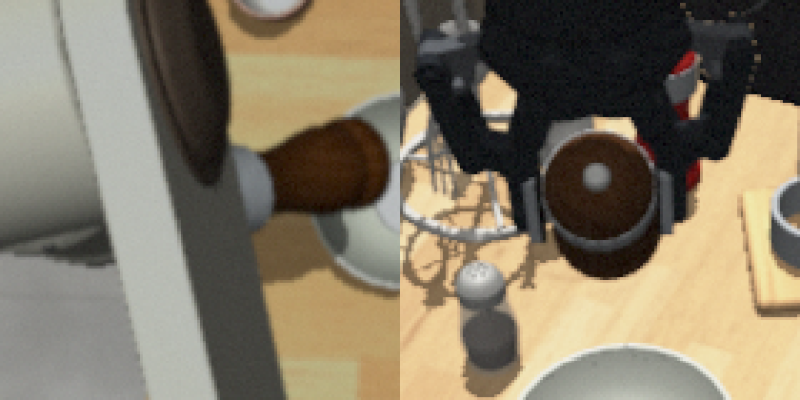

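In the top crop the foot tip is at (388,165) and in the scene crop the knob is at (597,178) with the foot's lower edge at row 278. The mill is still slanted with its foot lower. Next is a fit of slant and slip to these.

```bash
cat > fit.py <<'E'
from h import *
from scipy.optimize import least_squares
def run(top_tip,sc_knob,sc_bot,top_side=None,T=None,S=None,wr=None,W=None):
    s=robot.read_state();Rm=R.from_euler('xyz',s['eef_rot']).as_matrix();ph=np.linspace(0,2*np.pi,73)
    def geo(x):
        th,dx,da=x[0],x[1]/1e3,x[2]/1e3
        ax=np.sin(th)*Rm[:,0]-np.cos(th)*Rm[:,2];u=Rm[:,1];w=np.cross(ax,u);pv=s['ee_pos']+dx*Rm[:,0]+da*ax
        ft=pv-.1165*ax;return ax,ft,pv+.031*ax,[ft+.029*(np.cos(a)*u+np.sin(a)*w) for a in ph]
    def res(x):
        ax,ft,kn,ring=geo(x)
        r=[max(proj(T[1],T[2],q)[0] for q in ring)-top_tip, proj(S[1],S[2],kn)[1]-sc_knob, max(proj(S[1],S[2],q)[1] for q in ring)-sc_bot, x[1]/6,x[2]/4]
        if wr: r.append((proj(W[1],W[2],kn)[1]-wr)/3)
        return r
    r=least_squares(res,[.7,0,0],x_scale=[.1,3,3]);ax,ft,kn,ring=geo(r.x)
    print('deg',np.degrees(r.x[0]),'dx,da mm',r.x[1:],'res',np.round(r.fun,1));print('foot',ft.round(4),'low edge',min(q[2] for q in ring),'tool to foot',Rm.T@(ft-s['ee_pos']))
    return ft
E
python3 - <<'E'
from fit import *
T=cam('top');S=cam('scene');W=cam('wrist')
f=W[0][:,308:321].astype(int).mean(1); m=(f.min(1)>60)&(f.max(1)-f.min(1)<30);v=np.nonzero(m[250:430])[0]+250;print(v.min(),v.max(),len(v),np.median(v))
run(260.8,227.3,262.3,T=T,S=S,W=W)
run(260.8,227.3,262.3,T=T,S=S,W=W,wr=float(np.median(v)))
b=S[0].astype(int);mm=(b[...,2]-b[...,0]>14)&(b[...,2]<110)
print([(r,int(mm[r,265:315].sum())) for r in range(240,272,2)])
E
```

```text
250 376 79 289.0
deg 39.34349708148998 dx,da mm [-1.88246502  1.55848302] res [ 0.2  0.2  0.1 -0.3  0.4]
foot [0.5535 0.1417 0.2441] low edge 0.2256769893892657 tool to foot [-7.47517275e-02  8.29834892e-17  8.88910733e-02]
deg 43.34558174140999 dx,da mm [6.07429389 5.58656976] res [-3.6  6.2 -1.4  1.   1.4  4.7]
foot [0.5514 0.1459 0.2523] low edge 0.23238789993234915 tool to foot [-7.00563648e-02 -4.62415552e-17  8.06592327e-02]
[(240, 30), (242, 30), (244, 23), (246, 21), (248, 13), (250, 16), (252, 25), (254, 27), (256, 23), (258, 21), (260, 14), (262, 0), (264, 0), (266, 0), (268, 0), (270, 0)]
```

The fit gives a slant of about 39° with small residuals. There is ample time, so I'll go back to the upright and push about 10 mm further to bring it nearer 45°.

send_rows(plan="-0.02 -0.0105 0 0;-0.03 -0.016 0 0;-0.04 -0.021 0 0;-0.05 -0.0264 0 0;-0.05 -0.0264 0 0;-0.05 -0.0264 0 0;-0.05 -0.0264 0 0;-0.05 -0.0264 0 0")

```text
time: 16.58
ee_pos: [0.5163, 0.0144, 0.3333]
eef_rot: [3.141, 0.0, 2.041]
ft_force: [0.1, 1.1, -1.8]
grip_width: 0.589
gripper_force: 62.7
```

send_rows(plan="-0.05 -0.0264 0 0;-0.05 -0.0264 0 0;-0.05 -0.0264 0 0;-0.05 -0.0264 0 0;-0.03 -0.016 0 0;-0.02 -0.0105 0 0;-0.01 -0.005 0 0;0 0 0 0")

```text
time: 17.25
ee_pos: [0.5146, -0.1311, 0.3331]
eef_rot: [-3.141, 0.0, 2.041]
ft_force: [-0.9, 0.5, -3.1]
grip_width: 0.589
gripper_force: 62.7
```

send_rows(plan="0 0 0 0;0 0 0.02 0;0 0 0.03 0;0 0 0.04 0;0 0 0.03 0;0 0 0.02 0;0 0 0.01 0;0 0 0.01 0", newtons=45)

```text
time: 17.92
ee_pos: [0.5149, -0.1296, 0.2528]
eef_rot: [3.142, 0.0, 2.043]
ft_force: [-0.6, 0.1, -0.7]
grip_width: 0.591
gripper_force: 62.6
```

send_rows(plan="0.006 0 0 0;0.006 0 0 0;0.006 0 0 0;0.006 0 0 0;0.006 0 0 0;0.004 0 0 0;0 0 0 0;0 0 0 0")

```text
time: 18.58
ee_pos: [0.5071, -0.1148, 0.2535]
eef_rot: [3.141, 0.0, 2.042]
ft_force: [2.1, -1.5, 2.9]
grip_width: 0.587
gripper_force: 61.0
```

```bash
cat > foot.py <<'E'
from fit import *
s=robot.read_state();print(s['time'],s['ee_pos'],s['ft_force']);Rm=R.from_euler('xyz',s['eef_rot']).as_matrix()
S=cam('scene');b=S[0].astype(int);m=((b[...,2]-b[...,0]>14)&(b[...,2]<110))
c=proj(S[1],S[2],s['ee_pos']);c0=int(c[0])
print([(r,int(m[r,c0-22:c0+22].sum())) for r in range(int(c[1])+2,int(c[1])+46,2)])
ph=np.linspace(0,2*np.pi,73)
for t in range(30,61,5):
    th=np.radians(t);ax=np.sin(th)*Rm[:,0]-np.cos(th)*Rm[:,2];u=Rm[:,1];w=np.cross(ax,u);ft=s['ee_pos']-.115*ax-.002*Rm[:,0]
    print(t,max(proj(S[1],S[2],ft+.029*(np.cos(a)*u+np.sin(a)*w))[1] for a in ph).round(1),proj(S[1],S[2],ft+.115*ax+.0325*ax).round(1))
x0,y0=c0-8,int(c[1])-16;g=b[y0:y0+30,x0:x0+18];k=(g.min(2)>75)&(g.max(2)-g.min(2)<35);v,u=np.nonzero(k);print('grey',[(int(r)+y0,int((v==r).sum())) for r in np.unique(v)])
E
python3 foot.py
```

```text
18.5833 [ 0.50714514 -0.11480768  0.25348809] [ 2.12188278 -1.4549817   2.93742966]
[(160, 24), (162, 21), (164, 21), (166, 16), (168, 6), (170, 7), (172, 19), (174, 20), (176, 20), (178, 14), (180, 1), (182, 1), (184, 0), (186, 0), (188, 0), (190, 2), (192, 3), (194, 2), (196, 1), (198, 0), (200, 0), (202, 1)]
30 196.0 [376.5 149. ]
35 191.9 [376.6 150.4]
40 187.6 [376.8 151.9]
45 183.1 [376.9 153.5]
50 178.5 [377.  155.1]
55 173.7 [377.  156.7]
60 168.9 [377.1 158.3]
grey [(142, 2), (143, 4), (144, 2), (150, 4), (151, 6), (152, 6), (153, 6), (154, 4), (155, 2)]
```

send_rows(plan="0 0 0 0;0 0 0 0;0 0 -0.01 0;0 0 -0.03 0;0 0 -0.04 0;0 0 -0.04 0;0 0 -0.03 0;0 0 -0.01 0", newtons=60)

```text
time: 19.3
ee_pos: [0.5073, -0.1149, 0.3353]
eef_rot: [3.14, 0.001, 2.042]
ft_force: [0.2, -0.3, -2.1]
grip_width: 0.591
gripper_force: 62.6
```

send_rows(plan="0.01 0.006 0 0;0.02 0.0115 0 0;0.03 0.017 0 0;0.04 0.023 0 0;0.05 0.0288 0 0;0.05 0.0288 0 0;0.05 0.0288 0 0;0.05 0.0288 0 0")

```text
time: 19.97
ee_pos: [0.5152, 0.0603, 0.3318]
eef_rot: [-3.14, -0.001, 2.042]
ft_force: [1.3, -0.5, -2.0]
grip_width: 0.585
gripper_force: 62.6
```

send_rows(plan="0.05 0.0288 0 0;0.05 0.0288 0 0;0.05 0.0288 0 0;0.04 0.023 0 0;0.03 0.017 0 0;0.02 0.0115 0 0;0.012 0.007 0 0;0 0 0 0")

```text
time: 20.63
ee_pos: [0.5229, 0.2042, 0.3323]
eef_rot: [-3.14, -0.0, 2.043]
ft_force: [0.1, 0.4, -1.6]
grip_width: 0.585
gripper_force: 62.6
```

```bash
python3 foot.py
python3 - <<'E'
from fit import *
T=cam('top');b=T[0].astype(int)
m=((b[...,2]-b[...,0]>25)&(b[...,2]<130)).astype(np.uint8)*255
m[:210]=0;m[275:]=0;m[:,:208]=0;m[:,290:]=0
cs=cv2.findContours(m,0,1)[0];c=max(cs,key=cv2.contourArea);print('top brown',cv2.boundingRect(c),c.reshape(-1,2)[c.reshape(-1,2)[:,0].argmax()])
E
```

```text
20.6333 [0.52291338 0.20419989 0.33228566] [ 0.09073823  0.39508671 -1.62683861]
[(232, 35), (234, 34), (236, 32), (238, 31), (240, 27), (242, 23), (244, 15), (246, 13), (248, 19), (250, 24), (252, 18), (254, 4), (256, 0), (258, 0), (260, 0), (262, 0), (264, 0), (266, 0), (268, 0), (270, 0), (272, 0), (274, 0)]
30 272.1 [286.  220.8]
35 265.9 [286.1 223. ]
40 259.5 [286.2 225.3]
45 253.0 [286.4 227.6]
50 246.4 [286.5 230. ]
55 239.7 [286.6 232.3]
60 233.0 [286.8 234.7]
grey [(219, 3), (220, 6), (221, 8), (222, 9), (223, 9), (224, 9), (225, 8), (226, 7), (227, 5), (243, 2)]
top brown (221, 215, 47, 33) [267 235]
```

Run:
```python
from fit import *
T=cam('top');S=cam('scene')
ft=run(267.5,223.3,254.3,T=T,S=S)
B=np.array([.5605,.1314])
# recheck bowl in present views: rim far/left extents in scene vs start
a=np.load('pics/scene0.npz')['f'].astype(int);b=S[0].astype(int);print('bowl diff',np.abs(a-b)[290:352,255:338].mean(),'salt',np.abs(a-b)[255:296,238:260].mean(),'egg',np.abs(a-b)[286:318,376:404].mean(),'mug',np.abs(a-b)[315:362,166:208].mean())
d=np.r_[B-ft[:2],0];s=robot.read_state();Rm=R.from_euler('xyz',s['eef_rot']).as_matrix();print('move tool m',Rm.T@d)
s0=np.load('pics/scene0.npz')
ph=np.linspace(0,6.28,73);ring=np.array([proj(S[1],S[2],[B[0]+.075*np.cos(t),B[1]+.075*np.sin(t),.055]) for t in ph]);print('pred rim bbox',ring.min(0),ring.max(0))
```

```text
deg 42.06797072557571 dx,da mm [-4.40685027  1.09023508] res [ 0.1  0.2  0.1 -0.7  0.3]
foot [0.5603 0.1294 0.2474] low edge 0.22793936317793279 tool to foot [-8.17327474e-02  1.75053789e-17  8.56744972e-02]
bowl diff 10.542492550848555 salt 7.648558758314856 egg 8.612723214285714 mug 7.650118203309693
move tool m [ 1.71326103e-03  1.06680508e-03 -6.46509900e-07]
pred rim bbox [254.98192394 283.54926791] [337.77433814 349.88844017]
```

send_rows(plan="0.003 0.002 0.01 0;0 0 0.03 0;0 0 0.04 0;0 0 0.05 0;0 0 0.05 0;0 0 0.03 0;0 0 0.02 0;0 0 0.01 0")

```text
time: 21.5
ee_pos: [0.5232, 0.2044, 0.2117]
eef_rot: [-3.14, -0.0, 2.042]
ft_force: [0.2, 0.4, -0.9]
grip_width: 0.589
gripper_force: 62.6
```

send_rows(plan="0 0 0 0;0 0 0 0;0 0 0 0;0 0 0 0;0 0 0 0;0 0 0 0;0 0 0 0;0 0 0 0")

```text
time: 22.17
ee_pos: [0.5235, 0.2049, 0.2132]
eef_rot: [3.142, 0.0, 2.042]
ft_force: [-0.2, 0.6, -1.9]
grip_width: 0.587
gripper_force: 62.6
```

```bash
python3 foot.py
python3 - <<'E'
from fit import *
T=cam('top');b=T[0].astype(int)
m=((b[...,2]-b[...,0]>25)&(b[...,2]<130)).astype(np.uint8)*255
m[:215]=0;m[275:]=0;m[:,:208]=0;m[:,300:]=0
c=max(cv2.findContours(m,0,1)[0],key=cv2.contourArea);print('top brown',cv2.boundingRect(c))
E
```

```text
22.1667 [0.523492   0.20485773 0.21319644] [-0.19618073  0.60902911 -1.93966281]
[(293, 31), (295, 29), (297, 28), (299, 25), (301, 20), (303, 14), (305, 0), (307, 0), (309, 0), (311, 0), (313, 0), (315, 0), (317, 0), (319, 0), (321, 0), (323, 0), (325, 0), (327, 0), (329, 0), (331, 0), (333, 0), (335, 0)]
30 321.0 [291.2 286.4]
35 315.1 [291.3 288.5]
40 309.1 [291.4 290.5]
45 303.1 [291.5 292.6]
50 297.0 [291.6 294.6]
55 290.9 [291.7 296.6]
60 284.8 [291.9 298.6]
grey [(285, 5), (286, 6), (287, 8), (288, 8), (289, 8), (290, 7), (291, 5), (302, 1), (303, 2), (304, 5)]
top brown (235, 226, 39, 29)
```

Run:
```python
from fit import *
T=cam('top');S=cam('scene')
ft=run(274,288.2,304.8,T=T,S=S); print(ft[:2]-[.5605,.1314])
robot.sign_off()
```

```text
deg 41.57731767699808 dx,da mm [-6.86811822  0.76529217] res [ 0.2  0.3  0.2 -1.1  0.2]
foot [0.5615 0.1303 0.1265] low edge 0.10726585425815649 tool to foot [-8.36731564e-02 -1.13328008e-18  8.65766060e-02]
[ 0.00095841 -0.001118  ]
the job is handed in; nothing more can be done
```

Job handed in: the hasp is swung back and hanging outside, and the mill is out of its stand and held at a slant of about 42°, foot lower. By my camera measurements, the foot is within about 2 mm of the bowl's middle and about 5 cm above its rim, and an image comparison showed no sign that the bowl or bystanders had moved.

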